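# Close up the tea chest with the fingertips

### The job

The wooden tea chest has been left standing open: with the fingertips, push both of its drawers fully home and push its lid down until it lies fully shut, in any order. Push gently so that nothing slams, and do not lift, shift or knock over the honey jar, the cup or the salt shaker standing beside it.

Things in the scene. Friction and masses are not known exactly. Their poses are not given: they have to be found in the camera images.
- chest: brown wooden tea chest, fixed to the worktop (it does not move): 150 deep (its x) x 250 wide (its y) x 90 high, 100 with the lid shut. Origin: centre of its underside; x points from its front to its back (away from the robot, give or take its yaw), y to its left seen from the robot, z up. Two drawers side by side at the bottom of the front; above them an upper compartment with tea sachets, covered by the lid.
- drawer_left (a joint): how far the left (+y of the chest) drawer is open, m; 0 = fully home, 0.08 at most. Slides along the chest's -x to open; friction resists with about 1.2 N (plus 4 N per m/s), it stays where it is left, and a firm stop ends it at 0.
- drawer_right (a joint): the same for the right (-y of the chest) drawer
- drawer_left_front (a point): point in the middle of the width of the left drawer's front face, 28 mm above the worktop; moves with the drawer. The front is an upright flat wooden panel 112 wide, 12 thick, from 10 to 52 mm above the worktop, with a notch 44 wide in the middle of its upper edge (there it reaches only 40 mm above the worktop). When home the face stands 3 mm proud of the chest's front, 78 mm in front of the chest's origin. There is no knob. Row of tea sachets inside.
- drawer_right_front (a point): the same point on the right drawer
- lid (a joint): opening angle of the lid, rad; 0 = shut and level, 1.5 at most; at the start it stands between 0.9 and 1.25. A stiff hinge: it stays at the angle where it is left (friction about 0.3 N m), does not fall by itself, and a firm stop ends it at 0.
- lid_hinge (a point): middle of the lid's hinge line, which runs along the chest's y axis at the upper edge of the chest's back, 75 mm behind the chest's origin and 90 mm above the worktop. The lid is a flat wooden board 156 (hinge to free edge) x 254 wide x 10 thick; its underside passes through the hinge line, so its outer face lies 10 mm off it. Opening swings the free edge up and back, so that the outer face looks up and away from the robot.
- lid_edge (a point): middle of the lid's free edge, on the outer face; moves with the lid
- honey_jar: bystander: glass honey jar with a green cap, 64x68x84, origin at the centre of its underside
- cup: bystander: white tea cup with a diamond pattern, 86x120x101 with its handle, origin at the centre of its underside
- salt_shaker: bystander: glass salt shaker with a grey cap, 44x44x90, origin at the centre of its underside

How it is judged:
By the outcome, as a careful person would: the job done as asked, in the order asked, and still so for the second after the job is handed in, with the robot touching nothing.
It also fails if it takes over 54 s, if anything falls off the work surface, if the arm or the gripper's body presses on something with over 40 N, if the wrist force passes 120 N, or if a joint passes its speed limit or range.

### The arm

A 7-joint arm with a two-finger parallel gripper is mounted at the origin on a cart in front of the work surface, level with it; the furniture and walls round the work are solid. World frame = base frame: x ahead of the robot, y to its left, z up, the work surface at z = 0. Lengths are in m, angles in rad, forces in N, time in s.
With the tool pointing down it reaches from about 0.35 to 0.9 m from the base axis. Payload 8.1 kg.
Tool frame: the origin (TCP) lies midway between the tips of the shut fingers; the grasp point (between the pads) lies 19 mm behind it; z points along the fingers, y is the line along which they close (so a half turn about z gives the same grasp; the last joint's range is limited). The gripper opens to 92 mm and grips with 3 to 60 N. Pads are 19 mm wide; open, the fingers measure 130 mm over their backs; the gripper's body (75 mm by 190 mm) begins 47 mm behind the grasp point.
Start: joints at [-1.346, 0.434, 0.025, 1.573, -0.012, 1.134, -0.075], TCP at [0.201, 0.592, 0.227] pointing down, gripper open.
Joint ranges: [-2.62, 2.62], [-0.44, 2.09], [-1.27, 1.32], [0.08, 2.57], [-1.32, 4.46], [0.12, 2], [-2.74, 2.74]. Speed limits (rad/s): [2.22, 2.22, 3.01, 3.01, 3.14, 3.14, 3.14].

### API

Orientations are given as a rotation vector (axis times angle).
In Python, from cell import observe, get_image, camera_model, sign_off, recognise, silhouettes gives the robot as it stands.
- The arm moves only by the tool apply_moves, never from a script. Its argument "motion" is a list of rows, each an object of numbers: "x", "y", "z": the shift along the world's x, y, z in cm; "yaw": the turn about the world's z in degrees; "hand": the opening, from -1 (shut) to 1 (fully open), so that 0 is half open. In form: [{"x": .., "y": .., "z": .., "yaw": .., "hand": ..}, ...]. A call has 1 to 10 rows; each row is the pose to reach, as a shift and turn from the pose commanded when the call began; what a row does not reach only later rows make up. A row lasts 1/8 s, in which the tool goes at most 62.5 mm and 10.7 degrees, less where a joint would pass 70% of its speed; a pose out of reach is approached as far as the arm can. A call with a gripper value outside its range is refused whole. The fingers move at their own pace and stop on an object; "newtons" is the grip in N (left out, the last holds). Time passes only in rows, so rows that repeat a pose let the fingers close. It gives the time, the measured TCP pose, the force, the opening and the grip force at its end, in the units of the state.
- observe(): the state, without advancing time (a new reading comes with each control period).
- get_image(name): name is "scene" or "top"; returns the picture (384x512x3 uint8, blue, green, red); there is no depth.
- camera_model(name): a dict with "camera_matrix" (3x3 intrinsics, pixels), "T" (4x4, takes a point from camera to world coordinates). Camera axes: x right, y up, looking along -z (the intrinsics and any distortion apply to the point x, -y, -z); pixel columns grow to the right and rows downward; lengths in m; the calibration is good to about 2 mm. A picture is of the moment at which its call begins. camera_model takes no time and is no camera call.
- sign_off(): hands the job in; it is judged then, once.
Trained networks look in the newest picture that a camera, given by its name, has taken for a name from the list of things; names that differ only in an ending like _2 or _b are one class to them, and where a whole thing is asked for, a point or a joint stands for the part that bears it (a point fixed in the world has none). Each returns a list of dicts, best first, with "p" (0 to 1); they miss things now and then, are a little off and sometimes report something else, mostly with a low value. They report only what shows in the picture. A call takes as long as a camera call.
- recognise(query, camera): "rect" ([left, top, right, bottom] in pixels, round what is visible of it).
- silhouettes(query, camera): "mask" (384x512 bool, what is visible of it) and "rect" ([left, top, right, bottom] in pixels, round what is visible of it).
The state is a dict: "clock": time; "joints": joint angles; "dq": joint speeds; "joint_efforts": joint torques, N m; "position": TCP position; "ee_rot": TCP orientation; "force": force on the tool from outside, world axes, zero at the start; "ft_torque": the same for the moment, N m; "width": opening from 0.0 (shut) to 1.0 (fully open); "gripper_force": force on a finger pad.
Only numpy, scipy, OpenCV 4.12 (cv2) and the standard library are available. Lean on these libraries where they do the work, as an engineer would, in place of code of your own. Each camera call takes 0.05 s, during which the arm holds its last target. There are 200 camera calls.

## Working session

There is one attempt and no reset: what is moved stays moved. The work goes in short steps, Python scripts to look and compute and a tool call to move; the robot and the scene stay as the last step left them, time stands still between calls to the robot, and variables do not carry over. Pictures are saved under pics/ and viewed, at most 10 in all, crops included, and the job is handed in when it is done.

Besides the shell and the picture viewer there is one more tool, called after "Call:" by a JSON object that holds its "op" and its "data", one argument or row to a line. apply_moves: Moves the arm, as the interface text tells. Its arguments: {"type":"object","properties":{"motion":{"type":"array","items":{"type":"object","properties":{"x":{"type":"number"},"y":{"type":"number"},"z":{"type":"number"},"yaw":{"type":"number"},"hand":{"type":"number"}}}},"newtons":{"type":"number"}},"required":["motion"]}

```bash
mkdir -p pics
python3 - <<'E'
from cell import *
import cv2,numpy as np
for c in("scene","top"):
    im=get_image(c); cv2.imwrite(f"pics/{c}0.png",im)
    m=camera_model(c); print(c,np.round(m["camera_matrix"],1).tolist(),np.round(m["T"],3).tolist(),[k for k in m])
    for q in("chest","drawer_left_front","drawer_right_front","lid_edge","honey_jar","cup","salt_shaker"):
        print(q,[(round(r["p"],2),np.round(r["rect"]).tolist()) for r in recognise(q,c)][:2])
s=observe();print(s)
E
```

```text
scene [[487.1, 0.0, 253.7], [0.0, 487.1, 195.5], [0.0, 0.0, 1.0]] [[0.236, 0.831, -0.505, -0.042], [-0.972, 0.197, -0.131, -0.115], [-0.009, 0.521, 0.853, 1.182], [0.0, 0.0, 0.0, 1.0]] ['camera_matrix', 'T']
chest [(0.91, [170.0, 129.0, 289.0, 245.0])]
drawer_left_front [(0.62, [176.0, 196.0, 220.0, 234.0])]
drawer_right_front [(0.82, [217.0, 214.0, 259.0, 246.0]), (0.42, [317.0, 213.0, 337.0, 234.0])]
lid_edge [(0.61, [190.0, 128.0, 290.0, 184.0])]
honey_jar [(0.74, [148.0, 129.0, 175.0, 161.0])]
cup [(0.84, [94.0, 156.0, 139.0, 197.0])]
salt_shaker [(0.62, [318.0, 214.0, 336.0, 237.0]), (0.24, [173.0, 195.0, 220.0, 233.0])]
top [[474.9, 0.0, 255.6], [0.0, 474.9, 188.7], [0.0, 0.0, 1.0]] [[0.002, 0.991, -0.137, 0.394], [-1.0, 0.004, 0.015, 0.072], [0.016, 0.137, 0.99, 1.601], [0.0, 0.0, 0.0, 1.0]] ['camera_matrix', 'T']
chest [(0.65, [191.0, 142.0, 281.0, 225.0])]
drawer_left_front [(0.69, [189.0, 194.0, 227.0, 219.0])]
drawer_right_front [(0.65, [232.0, 207.0, 264.0, 224.0])]
lid_edge [(0.77, [197.0, 143.0, 281.0, 186.0]), (0.57, [190.0, 141.0, 283.0, 220.0])]
honey_jar [(0.63, [14
[... 177 characters left out ...]
oints': array([-1.34557638,  0.43448823,  0.02499749,  1.57321596, -0.01160743,
        1.13400766, -0.07510611]), 'dq': array([ 3.47299018e-04, -5.64178655e-05, -7.48260285e-04, -1.15796566e-03,
       -2.98218658e-04, -1.27459673e-03,  3.51441173e-05]), 'joint_efforts': array([-3.25720785e-04, -6.67598891e+01,  9.83467586e-01, -3.14801002e+01,
       -6.07432611e-02,  3.24419048e-02,  6.52535323e-05]), 'position': array([0.20126048, 0.59171071, 0.22674294]), 'ee_rot': array([5.12777300e-01, 3.09945554e+00, 4.00423846e-05]), 'force': array([-0.902604  , -0.39394353, -0.0309238 ]), 'ft_torque': array([ 0.01795553,  0.05138464, -0.03524378]), 'gripper_force': 0.0, 'width': 1.0064544979962136}
```

View pics/scene0.png

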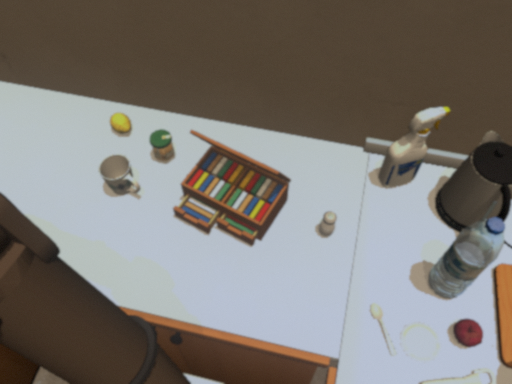

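View pics/top0.png

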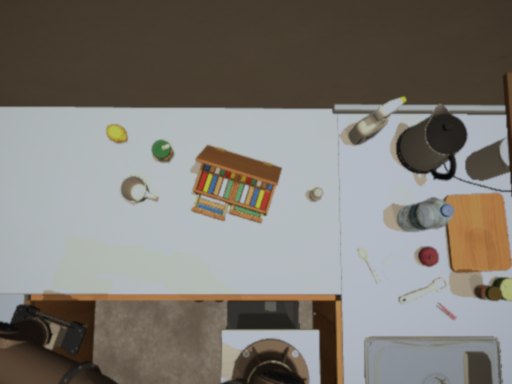

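The chest is at about px (235,190) in scene and (237,183) in top. It is yawed slightly, the lid is up at the back and both drawers are out. The cup and jar are to its left and the shaker to its right. I'll enlarge to pick corners.

Run:
```python
import cv2
a=cv2.imread("pics/scene0.png")[120:250,160:300]; cv2.imwrite("pics/sc.png",cv2.resize(a,None,fx=4.5,fy=4.5,interpolation=cv2.INTER_CUBIC))
a=cv2.imread("pics/top0.png")[135:230,180:290]; cv2.imwrite("pics/tc.png",cv2.resize(a,None,fx=6,fy=6,interpolation=cv2.INTER_CUBIC))
```

```text
(no output)
```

View pics/sc.png

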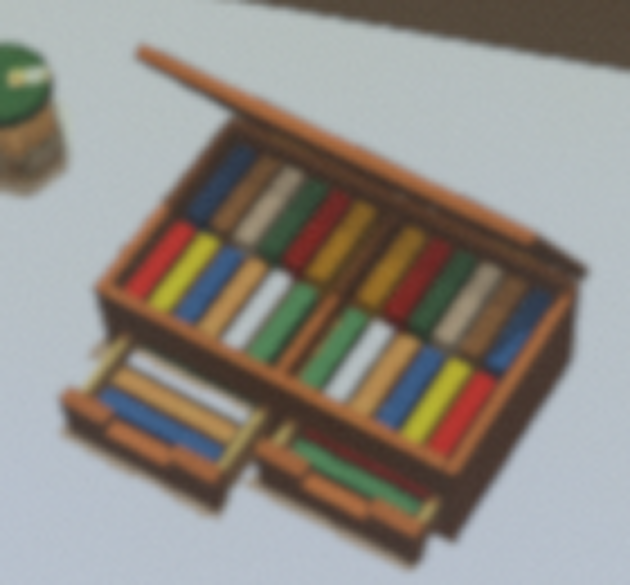

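View pics/tc.png

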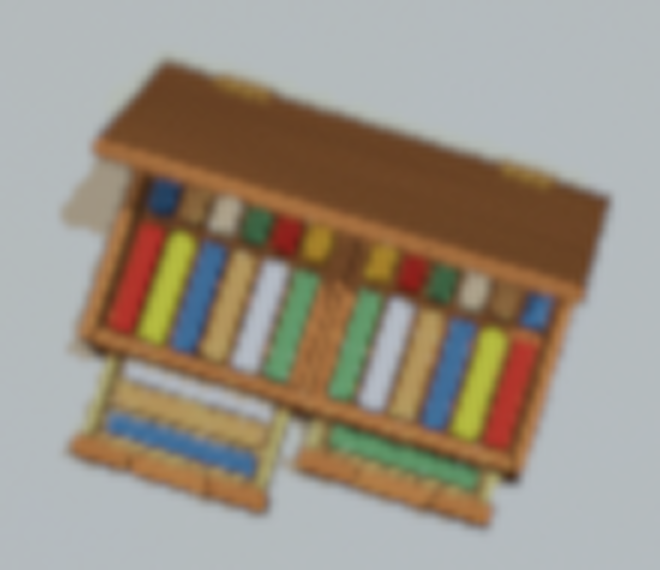

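The scene crop shows the front edge running (100,290) to (455,470), and the lid edge from (140,45) to (535,240). The top crop shows the front edge running (85,338) to (520,473), and the lid edge from (98,145) to (583,292). I'll fit the chest model to these.

```bash
cat > fit.py <<'E'
from cell import *
import numpy as np
from scipy.optimize import least_squares
def proj(c,P):
    m=camera_model(c);T=m["T"];p=T[:3,:3].T@(P-T[:3,3]);p=p*[1,-1,-1];u=m["camera_matrix"]@p;return u[:2]/u[2]
def w(q,P):
    c,s=np.cos(q[2]),np.sin(q[2]);return np.array([q[0]+c*P[0]-s*P[1],q[1]+s*P[0]+c*P[1],P[2]])
def lid(th,y,r=.156,o=.01): # outer face opens up/back
    return np.array([.075-r*np.cos(th)+o*np.sin(th),y,.09+r*np.sin(th)+o*np.cos(th)])
def dr(d,y,z=.052): return np.array([-.078-d,y,z])
E
python3 - <<'E'
from fit import *
# drawer centre offset +-0.06 assumed as a free parameter q[6]
def model(q):
    d=[q[3],q[4]];th=q[5];yc=q[6]
    M=dict(fl=[-.075,.125,.09],fr=[-.075,-.125,.09],br=[.075,-.125,.09])
    M={k:np.array(v) for k,v in M.items()}
    M.update(ll=lid(th,.127),lr=lid(th,-.127),hl=lid(th,.127,0),hr=lid(th,-.127,0))
    M.update(dll=dr(d[0],yc+.056),dlr=dr(d[0],yc-.056),drl=dr(d[1],-yc+.056),drr=dr(d[1],-yc-.056))
    return {k:w(q,v) for k,v in M.items()}
ob={"top":dict(fl=(85,338),fr=(520,473),ll=(100,141),lr=(585,289),hl=(167,62),hr=(608,200),dll=(70,455),dlr=(266,512),drl=(297,465),drr=(490,523)),
"scene":dict(fl=(100,290),fr=(455,470),ll=(140,45),lr=(537,238),hr=(587,268),dll=(64,400),dlr=(219,484),drl=(262,456),drr=(418,537))}
sc={"top":(6,180,135),"scene":(4.5,160,120)}
def res(q,full=False):
    M=model(q);R=[];N=[]
    for c in ob:
        k,a,b=sc[c]
        for n,(u,v) in ob[c].items(): R.append(proj(c,M[n])-[(u+.5)/k-.5+a,(v+.5)/k-.5+b]);N.append((c,n))
    if full:
        for n,r in zip(N,R):print(n,np.round(r,1))
    return np.ravel(R)
s=least_squares(res,[.6,.1,-.27,.05,.03,1.0,.06],loss="soft_l1")
q=s.x;print(np.round(q,4));res(q,True)
for k,v in model(q).items():print(k,np.round(v,3))
np.save("q.npy",q)
for n,h in(("honey_jar",.084),("cup",.1),("salt_shaker",.09)):
  for c in("top","scene"):
    r=recognise(n,c)[0]["rect"];m=camera_model(c);K=m["camera_matrix"];T=m["T"]
    o=[]
    for u,v in((r[0],r[1]),(r[2],r[3]),((r[0]+r[2])/2,(r[1]+r[3])/2)):
        d=np.linalg.solve(K,[u,v,1])*[1,-1,-1];d=T[:3,:3]@d;P=T[:3,3]+d*(h/2-T[2,3])/d[2];o+=np.round(P[:2],3).tolist()
    print(n,c,o)
E
```

```text
[ 0.6293  0.1091 -0.2936  0.0539  0.0248  1.048   0.0595]
('top', 'fl') [-1.3  0.1]
('top', 'fr') [0.9 0.4]
('top', 'll') [-1.5  0.4]
('top', 'lr') [0.6 0.9]
('top', 'hl') [-0.6 -0.7]
('top', 'hr') [ 1.1 -1. ]
('top', 'dll') [-0.  -0.5]
('top', 'dlr') [0. 0.]
('top', 'drl') [-0.4 -0. ]
('top', 'drr') [0.2 0.3]
('scene', 'fl') [-1.3 -0.2]
('scene', 'fr') [0.9 1.5]
('scene', 'll') [-0.1  0. ]
('scene', 'lr') [ 0.8 -0.7]
('scene', 'hr') [2.  0.3]
('scene', 'dll') [-0.6 -0. ]
('scene', 'dlr') [-0.1 -0.1]
('scene', 'drl') [-1.4 -1.1]
('scene', 'drr') [0.5 0.1]
fl [0.594 0.25  0.09 ]
fr [0.521 0.011 0.09 ]
br [ 0.665 -0.032  0.09 ]
ll [0.672 0.229 0.23 ]
lr [ 0.598 -0.014  0.23 ]
hl [0.746 0.206 0.095]
hr [ 0.673 -0.037  0.095]
dll [0.536 0.258 0.052]
dlr [0.504 0.151 0.052]
drl [0.53  0.135 0.052]
drr [0.498 0.028 0.052]
honey_jar top [0.78, 0.411, 0.696, 0.32, 0.738, 0.365]
honey_jar scene [0.786, 0.422, 0.692, 0.307, 0.738, 0.363]
cup top [0.658, 0.484, 0.557, 0.375, 0.607, 0.429]
cup scene [0.649, 0.536, 0.551, 0.362, 0.599, 0.446]
salt_shaker top [0.616, -0.136, 0.555, -0.17, 0.586, -0.153]
salt_shaker scene [0.614, -0.122, 0.557, -0.18, 0.585, -0.151]
```

Chest at (0.629, 0.109), yaw -16.8°. The left drawer is about 54 mm open, the right about 25 mm, the lid about 1.05 rad. I'll half-open the fingers so they straddle the notch, and do the drawers first.

Call:
{"op": "apply_moves", "data": {
  "motion": [
    {"x":2.8,"y":-3.75,"z":0,"yaw":0,"hand":0},
    {"x":5.6,"y":-7.5,"z":0,"yaw":1,"hand":0},
    {"x":8.3,"y":-11.25,"z":0,"yaw":2,"hand":0},
    {"x":11.1,"y":-15,"z":0,"yaw":2,"hand":0},
    {"x":13.9,"y":-18.75,"z":0,"yaw":2,"hand":0},
    {"x":16.7,"y":-22.5,"z":0,"yaw":2,"hand":0},
    {"x":19.5,"y":-26.25,"z":0,"yaw":2,"hand":0},
    {"x":22.2,"y":-30,"z":0,"yaw":2,"hand":0},
    {"x":25,"y":-33.75,"z":0,"yaw":2,"hand":0},
    {"x":27.8,"y":-37.5,"z":0,"yaw":2,"hand":0}
  ]
}}

```text
clock: 2.35
position: [0.4801, 0.2155, 0.227]
ee_rot: [0.458, 3.108, 0.001]
force: [1.1, -0.3, 0.1]
width: 0.498
gripper_force: 0.0
```

Call:
{"op": "apply_moves", "data": {
  "motion": [
    {"z":-3},
    {"z":-7},
    {"z":-11},
    {"z":-15},
    {"z":-18},
    {"z":-18.9},
    {"z":-18.9}
  ]
}}

```text
schema error: expected keys x, y, z, yaw, hand
```

Call:
{"op": "apply_moves", "data": {
  "motion": [
    {"x":0,"y":0,"z":-3,"yaw":0,"hand":0},
    {"x":0,"y":0,"z":-7,"yaw":0,"hand":0},
    {"x":0,"y":0,"z":-11,"yaw":0,"hand":0},
    {"x":0,"y":0,"z":-15,"yaw":0,"hand":0},
    {"x":0,"y":0,"z":-18,"yaw":0,"hand":0},
    {"x":0,"y":0,"z":-18.9,"yaw":0,"hand":0},
    {"x":0,"y":0,"z":-18.9,"yaw":0,"hand":0}
  ]
}}

```text
clock: 3.22
position: [0.4793, 0.2167, 0.0379]
ee_rot: [-0.459, -3.108, 0.0]
force: [0.8, 0.3, 0.8]
width: 0.501
gripper_force: 0.0
```

Run:
```python
from cell import *
import cv2,numpy as np
print(observe()["position"],observe()["force"])
a=get_image("scene")[100:270,130:320];b=get_image("top")[130:240,170:300]
a=cv2.resize(a,(420,376),interpolation=2);b=cv2.resize(b,(444,376)[:2],interpolation=2)
cv2.imwrite("pics/c1.png",np.hstack([a,b[:, :380]]))
```

```text
[0.47934955 0.21674792 0.03789325] [0.82331481 0.27206808 0.77059357]
```

View pics/c1.png

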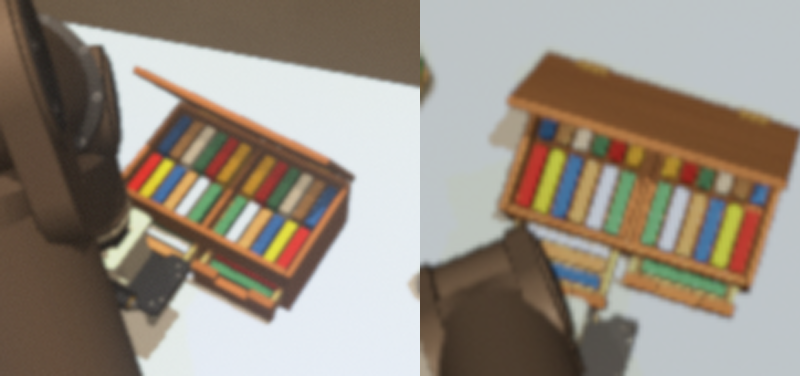

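The gripper is squarely in front of the left drawer (left panel about (160,280)). Pushing along (0.957, -0.289).

Call:
{"op": "apply_moves", "data": {
  "motion": [
    {"x":0.7,"y":-0.2,"z":0,"yaw":0,"hand":0},
    {"x":1.5,"y":-0.45,"z":0,"yaw":0,"hand":0},
    {"x":2.2,"y":-0.65,"z":0,"yaw":0,"hand":0},
    {"x":2.7,"y":-0.8,"z":0,"yaw":0,"hand":0},
    {"x":3.1,"y":-0.95,"z":0,"yaw":0,"hand":0},
    {"x":3.5,"y":-1.05,"z":0,"yaw":0,"hand":0},
    {"x":4.0,"y":-1.2,"z":0,"yaw":0,"hand":0},
    {"x":4.5,"y":-1.35,"z":0,"yaw":0,"hand":0},
    {"x":5.0,"y":-1.5,"z":0,"yaw":0,"hand":0},
    {"x":5.5,"y":-1.65,"z":0,"yaw":0,"hand":0}
  ]
}}

```text
clock: 4.58
position: [0.5346, 0.2, 0.0377]
ee_rot: [-0.459, -3.108, 0.0]
force: [-2.4, -0.1, -0.5]
width: 0.499
gripper_force: 0.7
```

Call:
{"op": "apply_moves", "data": {
  "motion": [
    {"x":0.5,"y":-0.15,"z":0,"yaw":0,"hand":0},
    {"x":1.0,"y":-0.3,"z":0,"yaw":0,"hand":0},
    {"x":1.4,"y":-0.4,"z":0,"yaw":0,"hand":0},
    {"x":1.7,"y":-0.5,"z":0,"yaw":0,"hand":0},
    {"x":2.0,"y":-0.6,"z":0,"yaw":0,"hand":0},
    {"x":2.2,"y":-0.66,"z":0,"yaw":0,"hand":0}
  ]
}}

```text
clock: 5.32
position: [0.5564, 0.1937, 0.0378]
ee_rot: [0.458, 3.108, 0.0]
force: [-1.7, 0.5, 0.8]
width: 0.502
gripper_force: 0.6
```

Call:
{"op": "apply_moves", "data": {
  "motion": [
    {"x":0.15,"y":-0.04,"z":0,"yaw":0,"hand":0},
    {"x":0.3,"y":-0.09,"z":0,"yaw":0,"hand":0},
    {"x":0.4,"y":-0.12,"z":0,"yaw":0,"hand":0},
    {"x":0.5,"y":-0.15,"z":0,"yaw":0,"hand":0}
  ]
}}

```text
clock: 5.82
position: [0.5613, 0.1922, 0.0378]
ee_rot: [0.458, 3.108, 0.0]
force: [-0.7, 0.7, 0.9]
width: 0.502
gripper_force: 0.6
```

Call:
{"op": "apply_moves", "data": {
  "motion": [
    {"x":0.1,"y":-0.03,"z":0,"yaw":0,"hand":0},
    {"x":0.2,"y":-0.06,"z":0,"yaw":0,"hand":0},
    {"x":0.3,"y":-0.09,"z":0,"yaw":0,"hand":0}
  ]
}}

```text
clock: 6.2
position: [0.5626, 0.1918, 0.0376]
ee_rot: [-0.457, -3.105, 0.0]
force: [-8.0, 2.8, 5.6]
width: 0.501
gripper_force: 4.5
```

The left drawer is home: firm stop at TCP x 0.5626, as predicted. Next, the right drawer.

Call:
{"op": "apply_moves", "data": {
  "motion": [
    {"x":-1.5,"y":0.45,"z":0,"yaw":0,"hand":0},
    {"x":-4.5,"y":1.35,"z":0,"yaw":0,"hand":0},
    {"x":-7,"y":0.5,"z":0,"yaw":0,"hand":0},
    {"x":-7.8,"y":-2.5,"z":0,"yaw":0,"hand":0},
    {"x":-8.4,"y":-6,"z":0,"yaw":0,"hand":0},
    {"x":-8.9,"y":-8.5,"z":0,"yaw":0,"hand":0},
    {"x":-8.9,"y":-9.7,"z":0,"yaw":0,"hand":0},
    {"x":-8.9,"y":-9.7,"z":0,"yaw":0,"hand":0}
  ]
}}

```text
clock: 7.2
position: [0.4756, 0.0941, 0.0379]
ee_rot: [0.46, 3.107, 0.001]
force: [-0.6, 0.2, -0.1]
width: 0.501
gripper_force: 0.0
```

Call:
{"op": "apply_moves", "data": {
  "motion": [
    {"x":0.7,"y":-0.2,"z":0,"yaw":0,"hand":0},
    {"x":1.4,"y":-0.4,"z":0,"yaw":0,"hand":0},
    {"x":2.0,"y":-0.6,"z":0,"yaw":0,"hand":0},
    {"x":2.4,"y":-0.7,"z":0,"yaw":0,"hand":0},
    {"x":2.8,"y":-0.85,"z":0,"yaw":0,"hand":0},
    {"x":3.2,"y":-0.95,"z":0,"yaw":0,"hand":0},
    {"x":3.6,"y":-1.1,"z":0,"yaw":0,"hand":0},
    {"x":4.0,"y":-1.2,"z":0,"yaw":0,"hand":0},
    {"x":4.3,"y":-1.3,"z":0,"yaw":0,"hand":0},
    {"x":4.6,"y":-1.4,"z":0,"yaw":0,"hand":0}
  ]
}}

```text
clock: 8.45
position: [0.5214, 0.0802, 0.0377]
ee_rot: [-0.458, -3.108, -0.0]
force: [-1.4, 1.5, -0.9]
width: 0.5
gripper_force: 0.6
```

Call:
{"op": "apply_moves", "data": {
  "motion": [
    {"x":0.2,"y":-0.06,"z":0,"yaw":0,"hand":0},
    {"x":0.35,"y":-0.1,"z":0,"yaw":0,"hand":0},
    {"x":0.5,"y":-0.15,"z":0,"yaw":0,"hand":0},
    {"x":0.6,"y":-0.18,"z":0,"yaw":0,"hand":0},
    {"x":0.7,"y":-0.21,"z":0,"yaw":0,"hand":0},
    {"x":0.8,"y":-0.24,"z":0,"yaw":0,"hand":0}
  ]
}}

```text
clock: 9.2
position: [0.5278, 0.0782, 0.0376]
ee_rot: [-0.458, -3.105, 0.0]
force: [-8.2, 2.6, 4.7]
width: 0.498
gripper_force: 4.2
```

Both drawers are home. Now retreat, rise, and go over the lid to its outer side.

Call:
{"op": "apply_moves", "data": {
  "motion": [
    {"x":-1.5,"y":0.5,"z":0,"yaw":0,"hand":0},
    {"x":-4,"y":1.2,"z":0,"yaw":0,"hand":0},
    {"x":-6,"y":1.2,"z":4,"yaw":0,"hand":0},
    {"x":-6,"y":1.2,"z":9.5,"yaw":0,"hand":0},
    {"x":-6,"y":1.2,"z":15,"yaw":0,"hand":0},
    {"x":-6,"y":1.2,"z":20.5,"yaw":0,"hand":0},
    {"x":-6,"y":1.2,"z":26,"yaw":0,"hand":0},
    {"x":-4,"y":1.2,"z":30,"yaw":0,"hand":0},
    {"x":0,"y":1.4,"z":31,"yaw":0,"hand":0},
    {"x":5,"y":1.6,"z":31,"yaw":0,"hand":0}
  ]
}}

```text
clock: 10.45
position: [0.5804, 0.0945, 0.3497]
ee_rot: [0.456, 3.104, 0.003]
force: [0.4, 0.2, 0.6]
width: 0.503
gripper_force: 0.0
```

Call:
{"op": "apply_moves", "data": {
  "motion": [
    {"x":5,"y":0,"z":0,"yaw":0,"hand":0},
    {"x":10.1,"y":0,"z":0,"yaw":0,"hand":0},
    {"x":10.1,"y":0,"z":-4,"yaw":0,"hand":0},
    {"x":10.1,"y":0,"z":-8,"yaw":0,"hand":0},
    {"x":10.1,"y":0,"z":-11,"yaw":0,"hand":0},
    {"x":10.1,"y":0,"z":-13.2,"yaw":0,"hand":0},
    {"x":10.1,"y":0,"z":-13.2,"yaw":0,"hand":0}
  ]
}}

```text
clock: 11.32
position: [0.6788, 0.094, 0.2139]
ee_rot: [-0.458, -3.105, 0.002]
force: [-1.0, 0.6, 0.6]
width: 0.496
gripper_force: 0.0
```

Run:
```python
from cell import *
import cv2,numpy as np
from fit import w
print(observe()["position"],observe()["force"])
a=get_image("scene")[80:270,130:320];b=get_image("top")[110:240,170:300]
cv2.imwrite("pics/c2.png",np.hstack([cv2.resize(a,(390,390),interpolation=2),cv2.resize(b,(390,390),interpolation=2)]))
q=np.load("q.npy");r=.13
for t in np.arange(1.2,-.01,-.1):
    P=w(q,np.array([.085-r*np.cos(t)+.01*np.sin(t),0,.09+r*np.sin(t)+.01*np.cos(t)]));print(round(t,2),np.round(P*100,2))
```

```text
[0.67883099 0.0940449  0.21393522] [-1.02941634  0.63442773  0.63323418]
1.2 [67.45  9.54 21.48]
1.1 [66.27  9.9  21.04]
1.0 [65.15 10.24 20.48]
0.9 [64.08 10.56 19.8 ]
0.8 [63.08 10.86 19.02]
0.7 [62.16 11.14 18.14]
0.6 [61.33 11.39 17.17]
0.5 [60.6  11.61 16.11]
0.4 [59.98 11.8  14.98]
0.3 [59.46 11.96 13.8 ]
0.2 [59.06 12.08 12.56]
0.1 [58.78 12.16 11.29]
-0.0 [58.62 12.21 10.  ]
```

View pics/c2.png

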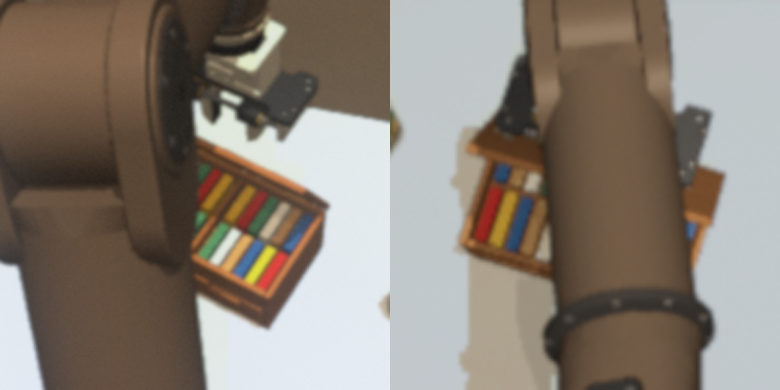

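The right panel shows the fingers above and behind the lid, and the drawers' front line looks flush. Sweeping the lid down along its arc.

Call:
{"op": "apply_moves", "data": {
  "motion": [
    {"x":-0.5,"y":0.15,"z":0,"yaw":0,"hand":0},
    {"x":-1.1,"y":0.3,"z":-0.2,"yaw":0,"hand":0},
    {"x":-1.7,"y":0.5,"z":-0.4,"yaw":0,"hand":0},
    {"x":-2.25,"y":0.65,"z":-0.7,"yaw":0,"hand":0},
    {"x":-2.8,"y":0.85,"z":-1.0,"yaw":0,"hand":0},
    {"x":-3.35,"y":1.0,"z":-1.3,"yaw":0,"hand":0},
    {"x":-3.9,"y":1.15,"z":-1.65,"yaw":0,"hand":0},
    {"x":-4.4,"y":1.3,"z":-2.05,"yaw":0,"hand":0},
    {"x":-4.9,"y":1.45,"z":-2.45,"yaw":0,"hand":0}
  ]
}}

```text
clock: 12.55
position: [0.6309, 0.1086, 0.1909]
ee_rot: [-0.458, -3.108, -0.0]
force: [1.1, 0.3, 1.2]
width: 0.5
gripper_force: 0.9
```

Call:
{"op": "apply_moves", "data": {
  "motion": [
    {"x":-0.45,"y":0.15,"z":-0.45,"yaw":0,"hand":0},
    {"x":-0.9,"y":0.3,"z":-0.9,"yaw":0,"hand":0},
    {"x":-1.35,"y":0.4,"z":-1.4,"yaw":0,"hand":0},
    {"x":-1.75,"y":0.55,"z":-1.9,"yaw":0,"hand":0},
    {"x":-2.15,"y":0.65,"z":-2.4,"yaw":0,"hand":0},
    {"x":-2.5,"y":0.75,"z":-2.95,"yaw":0,"hand":0},
    {"x":-2.8,"y":0.85,"z":-3.5,"yaw":0,"hand":0},
    {"x":-3.1,"y":0.95,"z":-4.1,"yaw":0,"hand":0},
    {"x":-3.35,"y":1.0,"z":-4.7,"yaw":0,"hand":0},
    {"x":-3.6,"y":1.1,"z":-5.25,"yaw":0,"hand":0}
  ]
}}

```text
clock: 13.8
position: [0.595, 0.1192, 0.1383]
ee_rot: [-0.459, -3.108, 0.0]
force: [0.2, -0.2, 1.1]
width: 0.498
gripper_force: 0.7
```

Call:
{"op": "apply_moves", "data": {
  "motion": [
    {"x":-0.2,"y":0.05,"z":-0.6,"yaw":0,"hand":0},
    {"x":-0.4,"y":0.1,"z":-1.2,"yaw":0,"hand":0},
    {"x":-0.5,"y":0.15,"z":-1.7,"yaw":0,"hand":0},
    {"x":-0.6,"y":0.2,"z":-2.2,"yaw":0,"hand":0},
    {"x":-0.7,"y":0.2,"z":-2.6,"yaw":0,"hand":0},
    {"x":-0.75,"y":0.2,"z":-2.9,"yaw":0,"hand":0},
    {"x":-0.8,"y":0.25,"z":-3.2,"yaw":0,"hand":0},
    {"x":-0.8,"y":0.25,"z":-3.4,"yaw":0,"hand":0}
  ]
}}

```text
clock: 14.8
position: [0.5872, 0.1217, 0.1046]
ee_rot: [-0.459, -3.108, 0.0]
force: [-0.9, 0.7, 0.8]
width: 0.502
gripper_force: 0.6
```

Call:
{"op": "apply_moves", "data": {
  "motion": [
    {"x":0,"y":0,"z":-0.15,"yaw":0,"hand":0},
    {"x":0,"y":0,"z":-0.3,"yaw":0,"hand":0},
    {"x":0,"y":0,"z":-0.4,"yaw":0,"hand":0},
    {"x":0,"y":0,"z":-0.5,"yaw":0,"hand":0},
    {"x":0,"y":0,"z":-0.6,"yaw":0,"hand":0}
  ]
}}

```text
clock: 15.42
position: [0.5873, 0.1219, 0.1001]
ee_rot: [0.459, 3.108, 0.001]
force: [-8.2, -1.1, 23.5]
width: 0.502
gripper_force: 11.5
```

The lid is on its stop at z = 0.100. Lift off and check.

Call:
{"op": "apply_moves", "data": {
  "motion": [
    {"x":0,"y":0,"z":0.3,"yaw":0,"hand":0},
    {"x":0,"y":0,"z":2,"yaw":0,"hand":0},
    {"x":0,"y":0,"z":6,"yaw":0,"hand":0},
    {"x":-3,"y":1,"z":12,"yaw":0,"hand":0},
    {"x":-7,"y":5,"z":14,"yaw":0,"hand":0},
    {"x":-11,"y":9,"z":14,"yaw":0,"hand":0},
    {"x":-14,"y":13.5,"z":14,"yaw":0,"hand":0},
    {"x":-17,"y":18,"z":14,"yaw":0,"hand":0},
    {"x":-20,"y":22.5,"z":14,"yaw":0,"hand":0},
    {"x":-23,"y":27,"z":14,"yaw":0,"hand":0}
  ]
}}

```text
clock: 16.68
position: [0.3564, 0.3932, 0.2399]
ee_rot: [0.459, 3.107, 0.002]
force: [0.4, -0.3, 0.0]
width: 0.5
gripper_force: 0.0
```

Call:
{"op": "apply_moves", "data": {
  "motion": [
    {"x":-3,"y":4.5,"z":0,"yaw":0,"hand":0},
    {"x":-6,"y":9,"z":0,"yaw":0,"hand":0},
    {"x":-9,"y":13.5,"z":0,"yaw":0,"hand":0},
    {"x":-12,"y":18,"z":0,"yaw":0,"hand":0},
    {"x":-12,"y":18,"z":0,"yaw":0,"hand":0}
  ]
}}

```text
clock: 17.3
position: [0.2327, 0.5754, 0.2391]
ee_rot: [-0.447, -3.108, -0.002]
force: [0.1, -1.2, -0.4]
width: 0.501
gripper_force: 0.0
```

Run:
```python
from cell import *
import cv2,numpy as np
from fit import *
q=np.load("q.npy")
A={c:get_image(c).copy() for c in("scene","top")}
for n in("honey_jar","cup","salt_shaker"):
    for c in A: print(n,c,[np.round(r["rect"]).tolist() for r in recognise(n,c)[:1]])
o=[]
for c,(x,y,s) in {"scene":(150,120,150),"top":(170,120,130)}.items():
    k=395/s;im=cv2.resize(A[c][y:y+s,x:x+s],(395,395),interpolation=2)
    P=[lid(0,.127),lid(0,-.127)]+[dr(0,v) for v in(.1155,.0035,-.0035,-.1155)]
    for p in P:
        u=(proj(c,w(q,p))-[x,y]+.5)*k; cv2.circle(im,tuple(int(t) for t in u),3,(255,0,255),1)
    o.append(im)
cv2.imwrite("pics/c3.png",np.hstack(o))
```

```text
honey_jar scene [[151.0, 130.0, 177.0, 159.0]]
honey_jar top [[149.0, 141.0, 176.0, 164.0]]
cup scene [[98.0, 157.0, 139.0, 197.0]]
cup top [[122.0, 175.0, 155.0, 204.0]]
salt_shaker scene [[318.0, 212.0, 338.0, 237.0]]
salt_shaker top [[310.0, 186.0, 322.0, 202.0]]
```

View pics/c3.png

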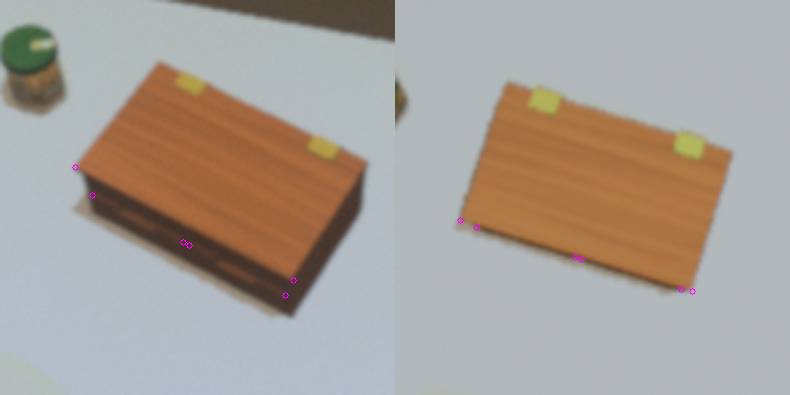

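The picture shows the lid flat with its front edge on the predicted line ((77,167) to (293,280)) and both drawer fronts flush. The bystanders haven't moved. Handing in.

```bash
python3 -c "from cell import *; print(sign_off())"
```

```text
the job is handed in; nothing more can be done
None
```

Both drawers are pushed fully home and the lid is shut. The jar, cup and shaker show no movement in the final camera check, and the job was handed in at about 18 s, under the 54 s limit.

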